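# Load two key fobs window-up into the marking machine

### The arm

A 6-joint arm with a two-finger parallel gripper is mounted at the origin on a cart in front of the work surface, level with it; the furniture and walls round the work are solid. World frame = base frame: x ahead of the robot, y to its left, z up, the work surface at z = 0. Lengths are in m, angles in degrees, forces in N, time in s.
With the tool pointing down it reaches from about 0.375 to 0.75 m from the base axis. Payload 9 kg.
Tool frame: the origin (TCP) lies where the fingers leave the gripper's body, on its centre line; the fingertips stand 73 mm ahead of it and the grasp point (between the pads) lies 54 mm ahead of it (robot.tip_reach is the distance from the TCP to the fingertips, in m); z points along the fingers, y is the line along which they close (so a half turn about z gives the same grasp; the last joint's range is limited). The gripper opens to 85 mm and grips with 20 to 120 N. Pads are 22 mm wide; open, the fingers measure 114 mm over their backs; the gripper's body (76 mm by 85 mm) begins 54 mm behind the grasp point. The pads swing forward as they close: fully open they stand 13 mm farther back than shut.
Start: joints at [63.558, 5.964, 5.575, 89.605, 0, 77.527], TCP at [0.145, 0.582, 0.304] pointing down, gripper open.
Joint ranges: [-171.21, 171.21], [-48.23, 106.86], [-62.78, 66.21], [-105.2, 120.99], [-86.42, 89.51], [-180, 180]. Speed limits (degrees/s): [127.2, 127.2, 147.25, 180, 180, 180].

### API

Orientations are given as [roll, pitch, yaw] about the fixed x, y, z axes, in that order (R = Rz(yaw) Ry(pitch) Rx(roll)).
In Python, from plant import robot gives the robot as it stands. Calls block until the motion is done:
- robot.move_pose(position, orientation): joint-space move of the TCP to a pose.
- robot.line_to(position, vel=0.15, rotation=None, guard=None): straight line of the TCP; rotation=None keeps the orientation; vel is the mean speed in m/s. With guard (N) it stops when the force on the tool has changed by that much, and returns True; else False.
- robot.goto_joints(angles): joint-space move.
- robot.set_gripper(opening): finger opening in m; the grip force is fixed at half the most; returns when the fingers have stopped.
- robot.pause(seconds).
- robot.ik(position, orientation): joint angles nearest the present ones, or None.
- robot.observe(): the state.
- robot.grab_frame(name): name is "scene" or "side" or "wrist"; returns the picture (384x512x3 uint8, blue, green, red); there is no depth.
- robot.get_calibration(name): a dict with "vertical_fov" (degrees; the focal length in pixels is half the picture's height over the tangent of half this angle, whatever the lens; pixels are square), "cx", "cy" (the principal point, pixels), "rvec" (rotation vector, rad) and "tvec" (3), from world to camera coordinates, as OpenCV has them. Camera axes: x right, y down, z forward; pixel columns grow to the right and rows downward; lengths in m; the calibration is good to about 2 mm. A picture is of the moment at which its call begins: read the wrist's pose just before it. get_calibration takes no time and is no camera call; for the wrist camera it gives the pose at the moment of the call.
A pose or a line that the arm cannot do raises robot.IKError and nothing moves.
- robot.job_done(): hands the job in; it is judged then, once.
The state is a dict: "time": time; "q": joint angles; "qvel": joint speeds; "joint_torque": joint torques, N m; "tool_pos": TCP position; "tcp_rot": TCP orientation; "ft_force": force on the tool from outside, world axes, zero at the start; "torque": the same for the moment, N m; "gripper_width": finger opening in m; "gripper_force": force on a finger pad.
Only numpy, scipy, OpenCV 4.12 (cv2) and the standard library are available. Lean on these libraries where they do the work, as an engineer would, in place of code of your own. Each camera call takes 0.05 s, during which the arm holds its last target. There are 200 camera calls.

### The job

Load the bench marking machine. Its drawer tray is pulled out and holds two round aluminium key fobs, one in each lane. Without lifting the fobs off the tray, roll each one along its lane until it settles on its long flat with the white label window facing straight up (that is where the machine marks the insert), and slide it on that flat until it lies squarely against the stop at the rear of its lane. Only when both fobs lie so, push the tray in until its front plate is shut against the machine. Leave the tools and other things round the work where they are.

Things in the scene. Friction and masses are not known exactly. Their poses are not given: they have to be found in the camera images.
- marker_machine: grey bench marking machine, fixed, 430 x 300 x 160 mm. Origin: on the desk under the middle of the face of its opening; x points into the machine, y to its left, z up. Housing at x = 0 to 205 mm, front face upright to 88 mm height, then sloping back. A base plate (top at z = 16 mm) sticks out in front to x = -225 mm, with two rails 8 mm high that guide the tray.
- machine_opening (a point): middle of the lower edge of the opening, on top of the base plate; the opening is 232 mm wide and 39.5 mm high above this point (36.5 mm above the tray's floor)
- tray: loose aluminium drawer tray, 0.7 kg. Origin: underside, under the middle of the lanes; x to the rear (machine), y left, z up. Floor 3 mm thick. Two lanes 107 mm wide (centres y = +55.5, -55.5 mm), 185 mm long (x = -92.5 to 92.5 mm), rib between and side walls 14 mm high. Front plate 252 mm wide, top at z = 48 mm. Shut, this origin is at x = 92.5 mm in the machine's frame.
- tray_handle (a point): middle of the tray's steel bar handle (bar along y, 100 mm long), 35 mm in front of the front plate and 30 mm over the tray's underside; push here to shut the tray
- tray_stop (a point): foot of the rear stop's inner face, midway between the lanes, on the tray's floor; the stop is a wall across both lanes, 20 mm high over the floor
- fob_a: aluminium key fob: round bar, diameter 40, length 90 mm, 0.28 kg, a 28 mm wide flat along it, on its other side a sunk window 17 x 52 mm with white insert. Origin: on the axis, halfway; y along the bar, z from the axis to the window, -z to the flat (14.4 mm off the axis). Starts on its round side, z 1.9 or 2.2 rad from up. On its flat at the stop its origin is at x = 72.5 mm in the tray's frame.
- fob_b: second key fob of the same shape, in the other lane, turned differently at the start; axes as for the first. Which fob is in which lane, and so which way each must roll, varies
- screwdriver: yellow-handled screwdriver, 193 mm long, loose bystander, not to be moved; origin at its underside
- ring_pliers: orange-handled pliers, 140 mm long, loose bystander, not to be moved; origin at its underside
- tape_measure: yellow tape measure, 73 x 31 x 58 mm, loose bystander, not to be moved; origin at its underside
There are look-alikes about, which are no part of the job. What is shaped like the fob_a but black is not meant.

How it is judged:
By the outcome, as a careful person would: the job done as asked, in the order asked, and still so for the second after the job is handed in, with the robot touching nothing.
It also fails if it takes over 58 s, if anything falls off the work surface, if the arm or the gripper's body presses on something with over 40 N, if the wrist force passes 120 N, or if a joint passes its speed limit or range.

## Working session

There is one attempt and no reset: what is moved stays moved. The work goes in short steps, each a Python script; the robot and the scene stay as the last script left them, time stands still between calls to the robot, and variables do not carry over. Pictures are saved under pics/ and viewed, at most 14 in all, crops included, and the job is handed in when it is done.

```bash
mkdir -p pics; ls; python3 - <<'E'
from plant import robot
import cv2
for n in("scene","side"):
    cv2.imwrite(f"pics/{n}0.png",cv2.resize(robot.grab_frame(n),(800,600),interpolation=cv2.INTER_CUBIC))
    print(robot.get_calibration(n))
o=robot.observe();print(o["time"],o["tool_pos"],o["tcp_rot"],robot.tip_reach)
E
```

```text
pics
{'vertical_fov': 57.443610812913406, 'cx': 257.76450166374633, 'cy': 194.57450449575745, 'rvec': array([ 2.38477098, -0.56199634,  0.23164999]), 'tvec': array([-0.47023568,  0.2235423 ,  0.98576979])}
{'vertical_fov': 56.8864815977257, 'cx': 255.12684538392176, 'cy': 186.7303932291507, 'rvec': array([ 0.2938226 , -2.63588258,  1.49608149]), 'tvec': array([0.50131972, 0.12000551, 0.84789459])}
0.1 [0.14471642 0.58207085 0.30318304] [-1.79932653e+02 -1.41230970e-02  1.66031158e+02] 0.0726
```

View pics/scene0.png

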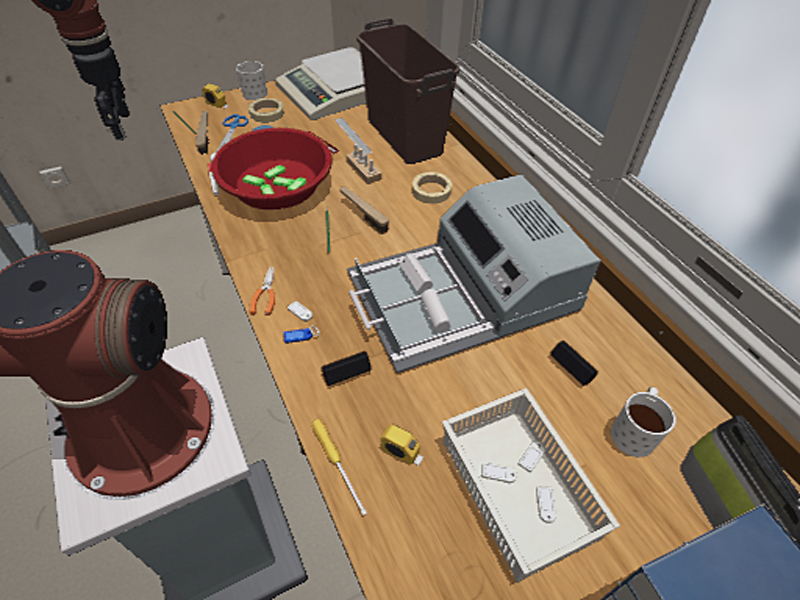

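View pics/side0.png

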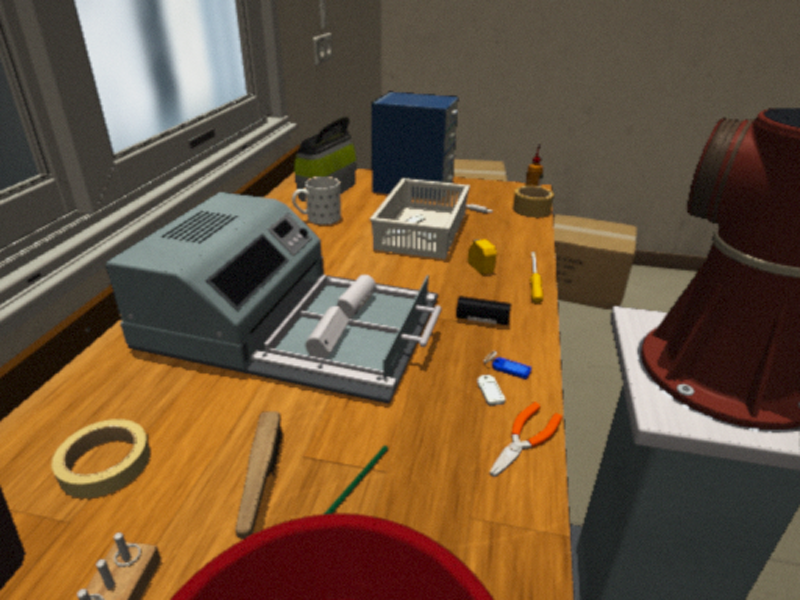

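Scene: the two silver fobs lie in the tray at about (415,272) and (436,312). The two black cylinders at (346,368) and (573,363) are the look-alikes outside it. The machine is at (520,250), and the handle runs from (352,292) to (366,327). I'll localise these roughly, then look with the wrist camera.

```bash
cat > h.py <<'E'
from plant import robot
import numpy as np, cv2
from scipy.spatial.transform import Rotation as Rn
def K(c):
    f=192/np.tan(np.radians(c["vertical_fov"]/2)); return np.array([[f,0,c["cx"]],[0,f,c["cy"]],[0,0,1.]])
def ray(c,uv):
    R=cv2.Rodrigues(np.array(c["rvec"]))[0]; t=np.array(c["tvec"]).ravel()
    d=R.T@np.linalg.inv(K(c))@np.array([uv[0],uv[1],1.]); return -R.T@t,d
def atz(c,uv,z):
    o,d=ray(c,uv); return o+d*(z-o[2])/d[2]
def proj(c,P):
    return cv2.projectPoints(np.array(P,float).reshape(-1,1,3),np.array(c["rvec"]),np.array(c["tvec"]),K(c),None)[0].reshape(-1,2)
E
python3 - <<'E'
from h import *
c=robot.get_calibration("scene"); s=.64
for n,u,v,z in[("h1",352,292,.046),("h2",366,327,.046),("f1",415,272,.04),("f2",436,312,.04),("trayFL",349,268,.064),("FR",393,368,.0),("machR",497,328,.02)]:
    print(n,atz(c,(u*s,v*s),z).round(3))
c=robot.get_calibration("wrist"); 
R=cv2.Rodrigues(c["rvec"])[0]; o=robot.observe()
Rt=Rn.from_euler("xyz",o["tcp_rot"],degrees=True).as_matrix()
print("cam in tool",(Rt.T@(-R.T@c["tvec"]-o["tool_pos"])).round(3),(Rt.T@R.T).round(2),c["vertical_fov"])
E
```

```text
h1 [0.457 0.097 0.046]
h2 [ 0.444 -0.     0.046]
f1 [0.605 0.096 0.04 ]
f2 [ 0.591 -0.024  0.04 ]
trayFL [0.473 0.147 0.064]
FR [ 0.463 -0.084  0.   ]
machR [ 0.692 -0.102  0.02 ]
cam in tool [ 0.076  0.001 -0.07 ] [[-0.   -0.95 -0.3 ]
 [ 1.   -0.    0.  ]
 [-0.   -0.3   0.95]] 67.79953499989439
```

```bash
python3 - <<'E'
from h import *
robot.move_pose([0.52,0.035,0.30],[180,0,172.4])
c=robot.get_calibration("wrist"); im=robot.grab_frame("wrist")
import pickle; pickle.dump((c,im),open("w1.pkl","wb"))
P=proj(c,[[.59,.03,.03]]); print(P, robot.observe()["time"], robot.observe()["q"].round(1) if hasattr(robot.observe()["q"],"round") else robot.observe()["q"])
cv2.imwrite("pics/w1.png",cv2.resize(im,(800,600),interpolation=cv2.INTER_CUBIC))
s=robot.grab_frame("side"); sc=robot.grab_frame("scene")
a=cv2.resize(s[165:260,150:285],None,fx=4,fy=4,interpolation=cv2.INTER_CUBIC)
cv2.imwrite("pics/s1.png",a)
E
```

```text
[[254.0908826  218.44501774]] 2.5083 [-10.5  -7.9  -8.5  89.3   0.   -2.9]
```

View pics/w1.png

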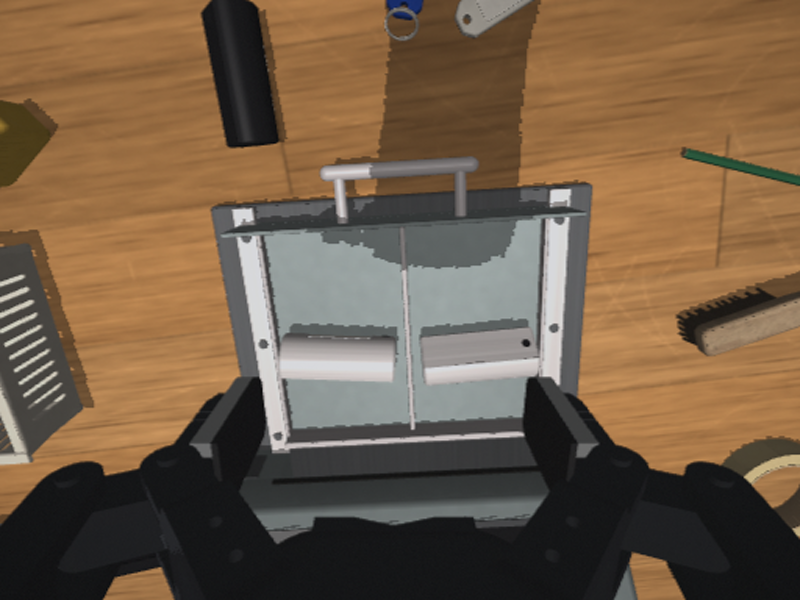

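View pics/s1.png

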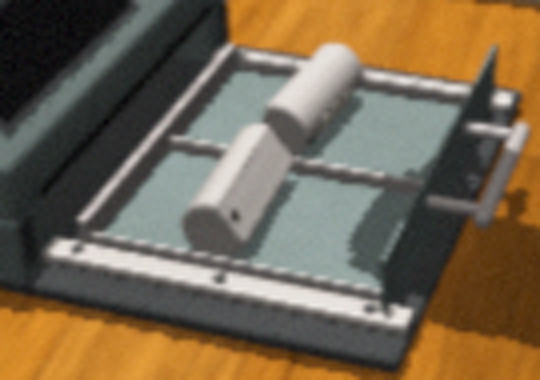

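```bash
python3 - <<'E'
from h import *
import pickle
c,im=pickle.load(open("w1.pkl","rb"))
b=cv2.resize(im[195:255,165:360],None,fx=4,fy=4,interpolation=cv2.INTER_CUBIC)
a=cv2.imread("pics/scene0.png")[240:345,340:500]
a=cv2.resize(a,None,fx=3.3,fy=3.3,interpolation=cv2.INTER_CUBIC)
o=np.zeros((600,800,3),np.uint8); o[:240,:780]=b; o[245:245+a.shape[0],:a.shape[1]]=a[:355]
cv2.imwrite("pics/c1.png",o)
s=.64
for n,u,v,z in[("baseFR",213,207,.016),("baseFL",591,184,.016),("hR",322,172,.046),("hL",478,163,.046),("plR",222,234,.064),("plL",588,210,.064),("stopR",274,447,.039),("stopL",525,433,.039),("ribF",402,228,.033),("ribR",411,430,.033),("fRrear",338,381,.03),("fLrear",480,378,.03)]:
    print(n,atz(c,(u*s,v*s),z).round(4))
E
```

```text
baseFR [ 0.4643 -0.0985  0.016 ]
baseFL [0.4856 0.1944 0.016 ]
hR [ 0.4491 -0.0046  0.046 ]
hL [0.4575 0.1039 0.046 ]
plR [ 0.4803 -0.0774  0.064 ]
plL [0.497  0.1723 0.064 ]
stopR [ 0.6707 -0.0885  0.039 ]
stopL [0.6854 0.1285 0.039 ]
ribF [0.4974 0.0458 0.033 ]
ribR [0.6735 0.0314 0.033 ]
fRrear [ 0.6196 -0.0244  0.03  ]
fLrear [0.6326 0.0953 0.03  ]
```

View pics/c1.png

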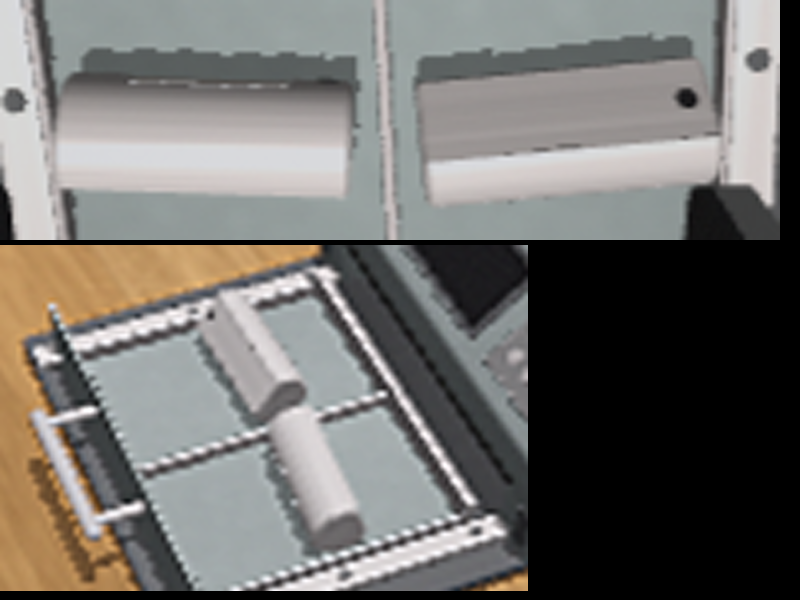

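The crops show how each fob is turned:
- **Left fob (+y):** its flat and hole, at crop pixel (685,97), face the front. It must roll towards −x.
- **Right fob:** the window edge shows low on the front side, at crop pixel (235,83), so its flat faces the rear. It must roll towards +x.

Both are silver and in the tray, so these are the fobs meant. The black cylinders are outside the tray. I'll roll the right one first, with two spread fingers to keep it square.

```bash
cat >> h.py <<'E'
YAW=np.radians(-4.2); T0=np.array([.5813,.0400])
def W(x,y,z):
    c,s=np.cos(YAW),np.sin(YAW); return [T0[0]+c*x-s*y,T0[1]+s*x+c*y,z]
RPY=[180,0,175.8]
def snap(name,crop=None,cam="wrist",f=1.5):
    import pickle
    c=robot.get_calibration(cam); im=robot.grab_frame(cam); pickle.dump((c,im),open(name+".pkl","wb"))
    if crop: im=im[crop[0]:crop[1],crop[2]:crop[3]]
    cv2.imwrite(f"pics/{name}.png",cv2.resize(im,None,fx=f,fy=f,interpolation=cv2.INTER_CUBIC)); return c
E
python3 - <<'E'
from h import *
robot.set_gripper(.05); print(robot.tip_reach)
robot.move_pose(W(-.036,-.0555,.15),RPY)
robot.line_to(W(-.036,-.0555,.115),vel=.1)
g=robot.line_to(W(-.036,-.0555,.078),vel=.02,guard=3)
o=robot.observe();z=o["tool_pos"][2];print(g,z,o["time"],o["ft_force"])
zp=z+.006; open("zp","w").write(str(zp))
robot.line_to(W(-.036,-.0555,zp),vel=.05)
g=robot.line_to(W(.028,-.0555,zp),vel=.025,guard=3)
o=robot.observe();print(g,o["tool_pos"],W(.028,-.0555,zp),o["time"],o["ft_force"])
snap("p1")
E
```

```text
0.0726
True 0.08860973795495668 5.4667 [-1.3627518   0.44426594  5.58092915]
False [ 0.60513249 -0.01740858  0.09461972] [np.float64(0.6051600854217013), np.float64(-0.017401623005531115), np.float64(0.09460973795495668)] 8.4583 [-2.11283067 -1.22573042  1.24556907]
```

View pics/p1.png

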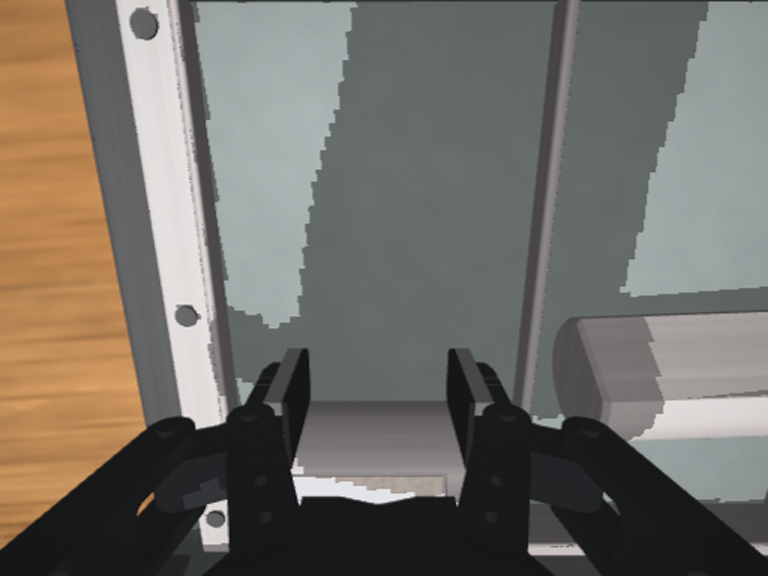

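The right fob is now upright with its white window showing between the fingers at (370,490). I'll slide it to the stop, then roll the left one.

```bash
python3 - <<'E'
from h import *
zp=float(open("zp").read())
def tx(): 
    p=np.array(robot.observe()["tool_pos"][:2])-T0; return p[0]*np.cos(YAW)+p[1]*np.sin(YAW)
g=robot.line_to(W(.048,-.0555,zp),vel=.015,guard=2.5)
o=robot.observe();print(g,tx(),o["time"],o["ft_force"])
robot.line_to(W(tx()-.012,-.0555,zp),vel=.05)
robot.line_to(W(.02,-.0555,.15),vel=.15)
robot.line_to(W(.064,.0555,.15),vel=.15)
robot.line_to(W(.064,.0555,zp+.004),vel=.08,guard=5)
print(robot.observe()["tool_pos"][2]-zp)
robot.line_to(W(.064,.0555,zp),vel=.05)
g=robot.line_to(W(.006,.0555,zp),vel=.025,guard=3)
o=robot.observe();print(g,tx(),o["time"],o["ft_force"])
robot.line_to(W(.012,.0555,zp),vel=.05)
robot.line_to(W(.012,.0555,.15),vel=.15)
robot.move_pose(W(-.065,.02,.30),RPY)
snap("p2"); print(robot.observe()["time"])
E
```

```text
True 0.043239073707671306 9.4833 [ 0.30545936 -0.25187065  0.52389697]
0.004350240807369191
False 0.006166507241403163 14.8417 [ 1.34302211 -1.24874019  0.52594654]
16.4
```

View pics/p2.png

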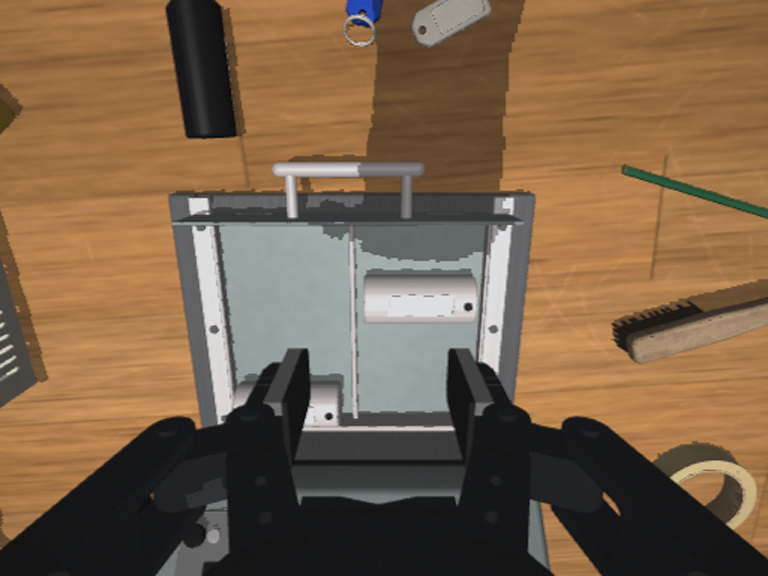

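The left fob is now window-up at (420,305), near the front of its lane. The right fob is at the stop at (290,403). Next I slide the left one back and check both.

```bash
python3 - <<'E'
from h import *
zp=float(open("zp").read())
def tx(): 
    p=np.array(robot.observe()["tool_pos"][:2])-T0; return p[0]*np.cos(YAW)+p[1]*np.sin(YAW)
robot.move_pose(W(-.067,.0555,.15),RPY)
robot.line_to(W(-.067,.0555,zp+.004),vel=.08,guard=5)
print(robot.observe()["tool_pos"][2]-zp)
robot.line_to(W(-.067,.0555,zp),vel=.05)
g=robot.line_to(W(.03,.0555,zp),vel=.03,guard=6); print(g,tx())
g=robot.line_to(W(.048,.0555,zp),vel=.015,guard=2.5)
o=robot.observe();print(g,tx(),o["time"],o["ft_force"])
robot.line_to(W(tx()-.012,.0555,zp),vel=.05)
robot.line_to(W(.02,.0555,.15),vel=.15)
robot.move_pose(W(-.13,0,.25),RPY)
c=snap("p3",(180,384,90,420),f=2.4); print(robot.observe()["time"])
E
```

```text
0.00420034022609464
True -0.05333367911403805
True -0.052992940450991566 20.075 [0.1513932  0.66863368 0.38690743]
22.1083
```

View pics/p3.png

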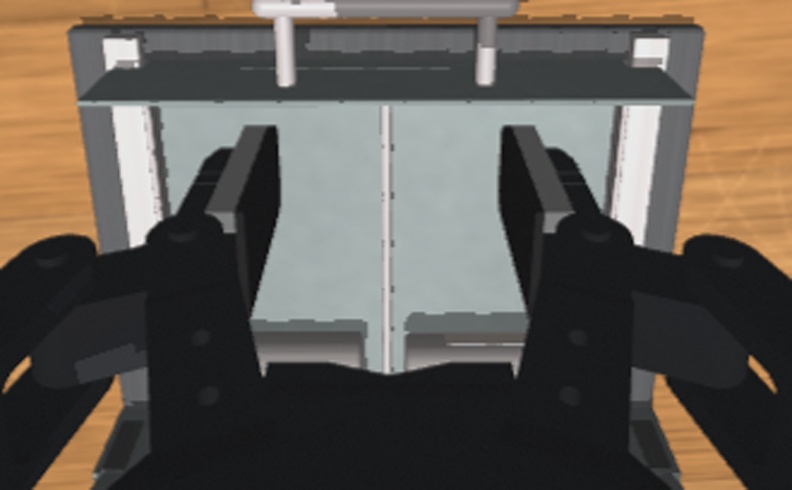

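Contact came early and the left fob has ended up near the stop, with a thin white line at row 345. It may have rolled, so I need a better view from above.

```bash
python3 - <<'E'
from h import *
robot.set_gripper(.085)
robot.move_pose(W(-.03,0,.33),RPY)
robot.pause(.2)
snap("p4",(150,384,90,420),f=2.4); print(robot.observe()["time"])
E
```

```text
23.375
```

View pics/p4.png

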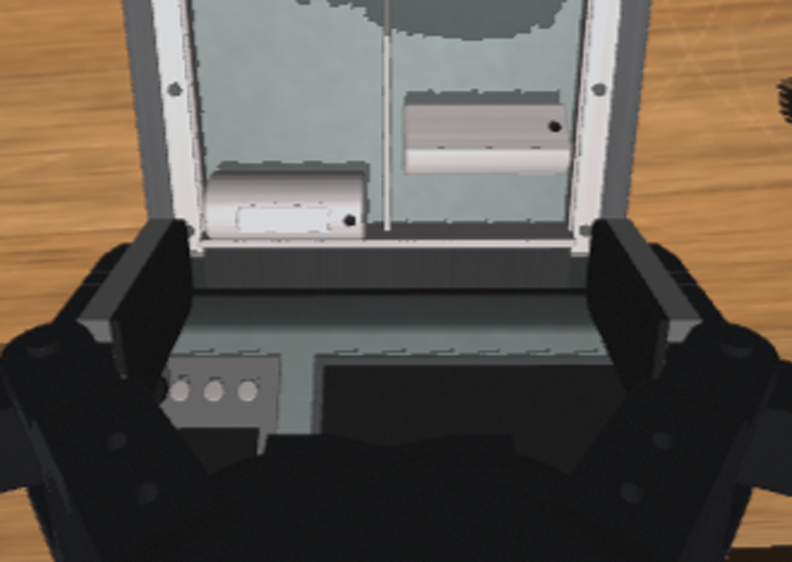

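The left fob has rolled back with its flat facing front again: hole at (555,126), rear edge at row 173. My diagonal retreat after the early guard stop caused that. I'll roll it forward again, then slide it with a looser guard and retreat only straight back and up.

```bash
python3 - <<'E'
from h import *
import pickle
zp=float(open("zp").read())
c,_=pickle.load(open("p4.pkl","rb"))
R=cv2.Rodrigues(c["rvec"])[0]; cam=-R.T@np.array(c["tvec"]).ravel()
tl=lambda p:(p[0]-T0[0])*np.cos(YAW)+(p[1]-T0[1])*np.sin(YAW)
a,cx=tl(atz(c,(90+485/2.4,150+173/2.4),.039)),tl(cam)
ax=a-.02/np.cos(np.arctan((a-cx)/(cam[2]-.039))); print("axis",ax)
if not .0<ax<.04: raise SystemExit
tx=lambda: tl(robot.observe()["tool_pos"])
robot.set_gripper(.05)
x0=ax+.042
robot.move_pose(W(x0,.0555,.15),RPY)
robot.line_to(W(x0,.0555,zp+.004),vel=.08,guard=5); print(robot.observe()["tool_pos"][2]-zp)
robot.line_to(W(x0,.0555,zp),vel=.05)
g=robot.line_to(W(ax+.031-.048,.0555,zp),vel=.025,guard=10)
xe=tx(); print(g,xe,robot.observe()["time"])
robot.line_to(W(xe+.006,.0555,zp),vel=.05)
robot.line_to(W(xe+.006,.0555,.15),vel=.15)
xs=min(xe-.062-.009,-.06); xs=max(xs,-.078); print("xs",xs)
robot.move_pose(W(xs,.0555,.15),RPY)
robot.line_to(W(xs,.0555,zp+.004),vel=.08,guard=5); print(robot.observe()["tool_pos"][2]-zp)
snap("p5"); print(robot.observe()["time"])
E
```

```text
axis 0.03118838368944979
0.0042515678325678735
False 0.014337342953825724 28.2333
xs -0.06
0.004286701198828222
30.2833
```

View pics/p5.png

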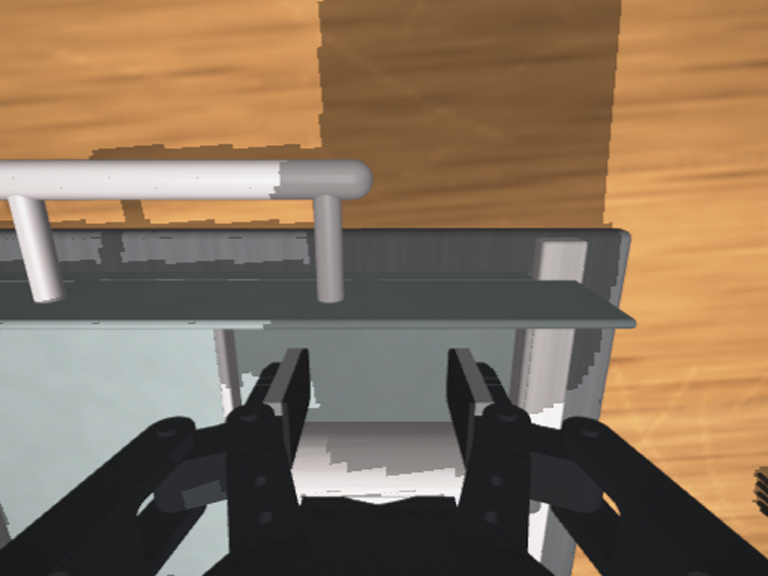

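```bash
python3 - <<'E'
from h import *
zp=float(open("zp").read())
tl=lambda p:(p[0]-T0[0])*np.cos(YAW)+(p[1]-T0[1])*np.sin(YAW)
tx=lambda: tl(robot.observe()["tool_pos"])
robot.line_to(W(-.06,.0555,zp),vel=.05)
g=robot.line_to(W(-.04,.0555,zp),vel=.015,guard=15)
print(g,tx(),robot.observe()["ft_force"])
if not g:
    g=robot.line_to(W(.034,.0555,zp),vel=.025,guard=15); print(g,tx(),robot.observe()["ft_force"])
    if not g:
        g=robot.line_to(W(.046,.0555,zp),vel=.012,guard=2.5); print(g,tx(),robot.observe()["ft_force"])
x=tx()
robot.line_to(W(x-.012,.0555,zp),vel=.05)
robot.line_to(W(x-.012,.0555,.15),vel=.15)
robot.set_gripper(.085)
robot.move_pose(W(-.03,0,.31),RPY)
robot.pause(.2)
snap("p6",(150,300,90,420),f=2.4); print(robot.observe()["time"])
E
```

```text
False -0.040032776018811854 [-3.85082453  0.44703707  2.73971565]
False 0.033950752676878415 [-2.82175014 -0.26659053  1.62807389]
True 0.0431444177710341 [ 0.22383552  0.11967689 -0.48443419]
38.225
```

View pics/p6.png

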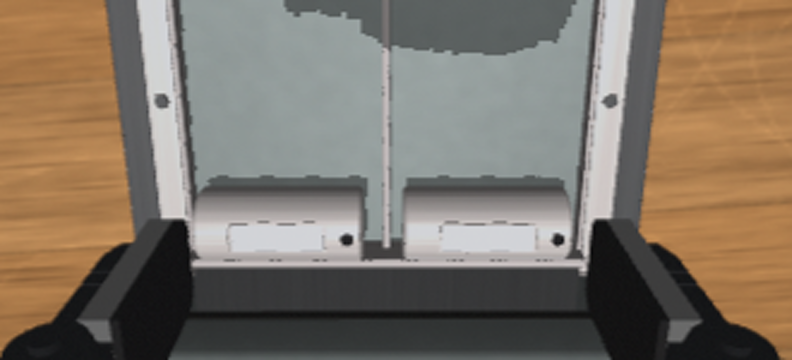

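Both fobs now lie on their flats against the stop, windows up, at (278,238) and (488,238), and both stopped at the same depth (43.2 and 43.1 mm). Now I push the tray shut by its handle.

```bash
python3 - <<'E'
from h import *
tl=lambda p:(p[0]-T0[0])*np.cos(YAW)+(p[1]-T0[1])*np.sin(YAW)
tx=lambda: tl(robot.observe()["tool_pos"])
z=.104;Y=.001
robot.move_pose(W(-.168,Y,.16),RPY); robot.set_gripper(.05)
robot.line_to(W(-.168,Y,z),vel=.12,guard=8); print(tx(),robot.observe()["tool_pos"][2])
g=robot.line_to(W(-.12,Y,z),vel=.02,guard=40); print(g,tx(),robot.observe()["ft_force"])
if not g:
    g=robot.line_to(W(.047,Y,z),vel=.05,guard=40); print(g,tx(),robot.observe()["ft_force"],robot.observe()["time"])
    if not g: 
        g=robot.line_to(W(.075,Y,z),vel=.012,guard=12); print(g,tx(),robot.observe()["ft_force"])
snap("p7",cam="side",crop=(110,270,60,310),f=3); print(robot.observe()["time"])
E
```

```text
-0.1678742832761463 0.10439547926597285
False -0.12279208643190877 [-19.84534279   2.11039725  16.85663173]
False 0.044436087239373666 [-17.61048022   1.98019035  11.84630878] 46.1583
True 0.06258202393395923 [-0.41276708  0.28315179 -0.36418163]
47.7333
```

View pics/p7.png

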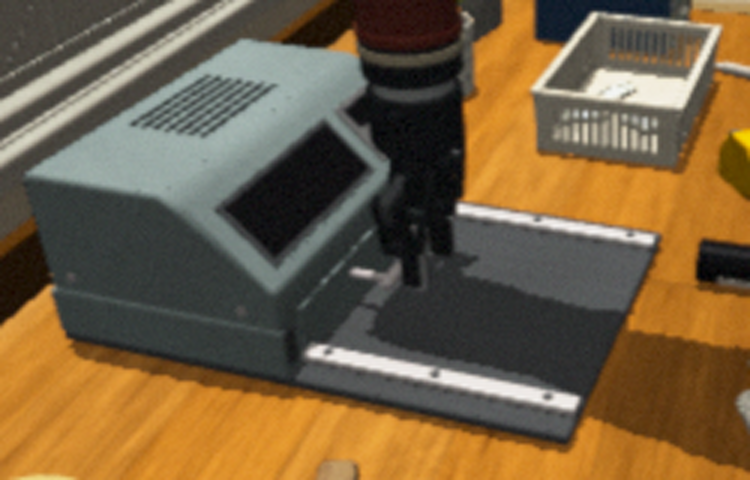

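```bash
python3 - <<'E'
from h import *
tl=lambda p:(p[0]-T0[0])*np.cos(YAW)+(p[1]-T0[1])*np.sin(YAW)
tx=lambda: tl(robot.observe()["tool_pos"])
g=robot.line_to(W(.078,.001,.104),vel=.015,guard=30); print(g,tx(),robot.observe()["ft_force"],robot.observe()["time"])
x=tx()
robot.line_to(W(x-.025,.001,.104),vel=.1)
robot.line_to(W(x-.045,.001,.25),vel=.2)
s=robot.grab_frame("side")[150:260,90:270]; 
c=robot.get_calibration("wrist"); w=robot.grab_frame("wrist")
o=np.zeros((520,800,3),np.uint8); a=cv2.resize(s,None,fx=2.2,fy=2.2,interpolation=cv2.INTER_CUBIC);o[:a.shape[0],:a.shape[1]]=a
b=cv2.resize(w[100:384,110:400],None,fx=1.35,fy=1.8,interpolation=cv2.INTER_CUBIC); o[:b.shape[0],405:405+b.shape[1]]=b[:, :395]
cv2.imwrite("pics/p8.png",o); print(robot.observe()["time"])
E
```

```text
True 0.06316727243159859 [-0.35335269 -0.52296903  0.10033521] 48.25
49.6333
```

View pics/p8.png

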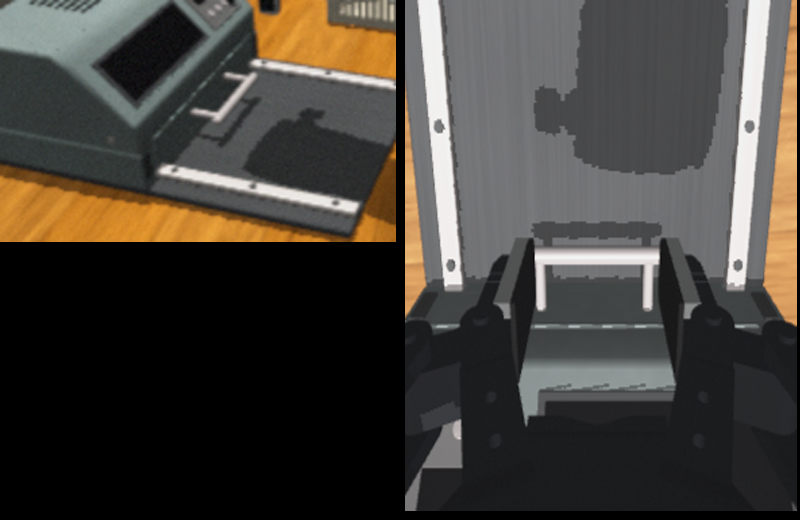

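The front plate sits flush against the machine, and a second push of 30 N moved it less than 1 mm, so the tray is shut. The robot is clear.

```bash
python3 -c "
from plant import robot
print(robot.job_done())"
```

```text
the job is handed in; nothing more can be done
None
```

I handed the job in at about 50 s: both fobs lay on their flats against the rear stop, windows up, before I shut the tray; the left fob needed a second roll after my gripper knocked it back, and I couldn't see the fobs once the tray was shut.

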